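# Load the order-paper roll: thread the spindle and set its brake

## Robot

A 6-joint arm with a two-finger parallel gripper is mounted at the origin on a cart in front of the work surface, level with it; the furniture and walls round the work are solid. World frame = base frame: x ahead of the robot, y to its left, z up, the work surface at z = 0. Lengths are in mm, angles in rad, forces in N, time in s.
With the tool pointing down it reaches from about 300 to 775 mm from the base axis. Payload 14.6 kg.
Tool frame: the origin (TCP) lies at the very end of the fingers, on their centre line; the grasp point (between the pads) lies 19 mm behind it; z points along the fingers, y is the line along which they close (so a half turn about z gives the same grasp; the last joint's range is limited). The gripper opens to 94 mm and grips with 3 to 60 N. Pads are 16 mm wide; open, the fingers measure 119 mm over their backs; the gripper's body (75 mm by 177 mm) begins 78 mm behind the grasp point.
Start: joints at [-1.215, 0.3, 1.521, -0, 1.321, -0.067], TCP at [225.666, -501.562, 205.446] pointing down, gripper open.
Joint ranges: [-3.03, 3.03], [-0.79, 2.21], [0.23, 2.52], [-1.04, 4.18], [0, 3.07], [-2.55, 2.55]. Speed limits (rad/s): [2.22, 2.22, 2.57, 3.14, 3.14, 3.14].

## Interface

Orientations are given as [roll, pitch, yaw] about the fixed x, y, z axes, in that order (R = Rz(yaw) Ry(pitch) Rx(roll)).
In Python, from cell import manip, camera, get_calibration gives the robot as it stands. The module is installed in compiled form; this text tells all that it offers.
- The arm moves only by the tool jog_arm, never from a script. Its argument "plan" is one flat list of numbers, 6 for each row, row after row: the shift along the world's x, y, z in m, then the turn, a rotation vector about the world's x, y, z in degrees. A call has 1 to 20 rows; each row is the pose to reach, as a shift and turn from the pose commanded when the call began; what a row does not reach only later rows make up. A row lasts 1/10 s, in which the tool goes at most 50 mm and 8.59 degrees, less where a joint would pass 70% of its speed; a pose out of reach is approached as far as the arm can. A call with a gripper value outside its range is refused whole. "claw" is the finger opening in m, from 0 to 0.094, set as the call begins (left out, the last holds). The fingers move at their own pace and stop on an object; "force" is the grip in N (left out, the last holds). Time passes only in rows, so rows that repeat a pose let the fingers close. It gives the time, the measured TCP pose, the force, the opening and the grip force at its end, in the units of the state.
- manip.read_state(): the state, without advancing time (a new reading comes with each control period).
- camera(name): name is "scene" or "top" or "wrist"; returns (picture, depth): 480x640x3 uint8, red, green, blue; 480x640 float32, mm along the optical axis (not along the pixel's ray), 0 where there is no reading.
- get_calibration(name): a dict with "fx", "fy", "cx", "cy" (pixels), "origin" and "attitude" of the camera in the world. Camera axes: x right, y down, z forward; pixel columns grow to the right and rows downward; lengths in mm; the calibration is good to about 2 mm. A picture is of the moment at which its call begins: read the wrist's pose just before it. get_calibration takes no time and is no camera call; for the wrist camera it gives the pose at the moment of the call.
- manip.sign_off(): hands the job in; it is judged then, once.
The state is a dict: "clock": time; "joints": joint angles; "qd": joint speeds; "effort": joint torques, N m; "eef_pos": TCP position; "eef_rot": TCP orientation; "wrist_force": force on the tool from outside, world axes, zero at the start; "moment": the same for the moment, N m; "finger_gap": finger opening in mm; "finger_force": force on a finger pad.
Only numpy, scipy, OpenCV 4.12 (cv2) and the standard library are available. Lean on these libraries where they do the work, as an engineer would, in place of code of your own. Each camera call takes 0.05 s, during which the arm holds its last target. There are 200 camera calls.

## Task

Load the order-paper roll: pick up the spindle with the orange handle and thread it through the hole in the holder's near white cheek, the core of the paper roll and the hole in the far cheek. Then keep pushing by feel until it has pressed the red brake pad behind the far cheek fully in, gently and without ramming it (never more than about 30 N between spindle and holder). Let go, leaving the spindle in place, and leave the other things on the bar where they are.

Things in the scene. Friction and masses are not known exactly. Their poses are not given: they have to be found in the camera images.
- spindle_grip (a point): Centre of the spindle's orange handle, a bar 26 x 26 mm in section, 50 mm long along the spindle; it starts lying on the worktop, this point 13 mm up. The y axis runs along the spindle from handle to nose (at the start roughly to the robot's left). The steel rod, 10 mm in diameter, begins 25 mm ahead of this point on the handle's axis. All weighs 0.1 to 0.2 kg.
- spindle_nose (a point): Tip of the spindle's steel rod, on its axis, 176 mm ahead of the handle's centre; its last 12 mm taper from 10 mm to 4 mm in diameter. Axes as for spindle_grip.
- spindle: The whole spindle; origin on the underside of the handle at its middle (13 mm below spindle_grip), y axis along the rod to the nose, z up as it lies.
- roll_holder: White holder, fixed. Origin at worktop level midway between its two upright cheeks; y axis = threading direction, near to far cheek, roughly to the robot's left; z up. Cheeks: plates 10 mm thick at y = -45 to -35 mm (near) and 35 to 45 mm (far), 64 mm wide, 87 mm high; both holes 11.5 mm in diameter, axis 62 mm above the worktop. Base 90 mm wide, y = -55 to 140 mm.
- entry_hole (a point): Centre of the near cheek's hole at its outer face, where the nose goes in; axes as for roll_holder. With the spindle fully home the handle still stands 10 to 45 mm short of this cheek.
- exit_hole (a point): Centre of the far cheek's hole at its outer face, where the nose comes out, 90 mm beyond entry_hole; axes as for roll_holder. Behind it, on the hole axis, sits the red brake pad on a black carriage whose setting is not reported: the pad's face starts anywhere from 13 to 45 mm beyond this point, so the right depth can only be felt.
- paper_roll: Paper roll, loose, lying in the trough between the cheeks; 56 mm in diameter, 60 mm wide, 0.15 to 0.28 kg. Origin at its centre, y axis along its core; the core's bore is 13 mm and lies about 1.5 mm lower than the cheek holes, so the rod rubs on it and may lift it slightly. Stays in the trough.
- brake_pad (a joint): How far the red brake pad (a disc 20 mm in diameter) has been pushed in, m: 0 = out, 0.005 = fully in against a hard stop. It moves along the holder's y, resists with about 6 N of steady friction and stays where it is pushed; beyond it the push rises steeply.
- salt: Salt shaker, 44 mm in diameter, 90 mm high, at the right; bystander. Origin under its centre.
- pepper: Pepper shaker, 44 mm in diameter, 90 mm high, at the right; bystander. Origin under its centre.
- tea_cup: White tea cup, 82 x 112 mm, 67 mm high, at the back; bystander. Origin at its underside.
- order_pad: Blue order pad, 148 x 109 x 14 mm, at the back left; bystander. Origin at its underside.

How it is judged (in metres and radians):
On the way, in this order (a step that is already met when the one before it is completed fails the run):
1. the spindle's nose is through the near cheek's hole, in line (x of spindle_nose in the frame of roll_holder between -0.004 and 0.004 m and z of spindle_nose in the frame of roll_holder between 0.058 and 0.066 m and angle between the y axis of spindle and the y axis of roll_holder, either way round below 0.08 rad and y of spindle_nose in the frame of roll_holder between -0.03 and 0.2 m), for 0.1 s.
2. the nose has passed through the roll's core and the far cheek's hole (x of spindle_nose in the frame of roll_holder between -0.004 and 0.004 m and z of spindle_nose in the frame of roll_holder between 0.058 and 0.066 m and angle between the y axis of spindle and the y axis of roll_holder, either way round below 0.08 rad and x of paper_roll in the frame of roll_holder between -0.006 and 0.006 m and y of paper_roll in the frame of roll_holder between -0.008 and 0.008 m and z of paper_roll in the frame of roll_holder between 0.055 and 0.068 m and y of spindle_nose in the frame of roll_holder between 0.047 and 0.2 m), for 0.1 s.
3. the spindle has pressed the brake pad fully in (x of spindle_nose in the frame of roll_holder between -0.004 and 0.004 m and z of spindle_nose in the frame of roll_holder between 0.058 and 0.066 m and angle between the y axis of spindle and the y axis of roll_holder, either way round below 0.08 rad and x of paper_roll in the frame of roll_holder between -0.006 and 0.006 m and y of paper_roll in the frame of roll_holder between -0.008 and 0.008 m and z of paper_roll in the frame of roll_holder between 0.055 and 0.068 m and value of joint brake_pad above 0.004 m), for 0.1 s.
At the end, for the whole second after the job is handed in: The spindle lies at rest through both cheek holes and the roll's core (nose within 4 mm of the hole axis, at least 13 mm beyond the far cheek, in line within 0.08 rad), the roll is still in its trough (within 6 mm sideways, 8 mm along), and the brake pad is pushed in by more than 4 of its 5 mm (all of step 3 and y of spindle_nose in the frame of roll_holder between 0.058 and 0.105 m and linear speed of each of spindle, paper_roll below 0.01 m/s); the robot touches nothing.
It fails at once if the spindle and the holder (with its brake) press on each other with more than 30 N (contact force between spindle and roll_holder above 30 N).
It fails at once if a bystander (salt, pepper, tea cup, order pad) is moved by more than 25 mm (distance of any of salt, pepper, tea_cup, order_pad from where it was at the start of the episode above 0.025 m).
It also fails if it takes over 45 s, if anything falls off the work surface, if the arm or the gripper's body presses on something with over 40 N, if the wrist force passes 120 N, or if a joint passes its speed limit or range.

## Working session

There is one attempt and no reset: what is moved stays moved. The work goes in short steps, Python scripts to look and compute and a tool call to move; the robot and the scene stay as the last step left them, time stands still between calls to the robot, and variables do not carry over. Pictures are saved under pics/ and viewed, at most 10 in all, crops included, and the job is handed in when it is done.

Besides the shell and the picture viewer there is one more tool, called by a JSON object that holds its "fn" and its "kwargs", one argument or row to a line. jog_arm: Moves the arm, as the interface text tells. Its arguments: {"type":"object","properties":{"plan":{"type":"array"},"claw":{"type":"number"},"force":{"type":"number"}},"required":["plan"]}

```bash
mkdir -p pics; cat > h.py <<'E'
import numpy as np, cv2
from cell import manip, camera, get_calibration
from scipy.spatial.transform import Rotation as R
def rotm(c):
    a=np.array(c["attitude"],float)
    if a.shape==(3,3): return a
    if a.size==4: return R.from_quat(a).as_matrix()
    return R.from_euler('xyz',a).as_matrix()
def ray(c,u,v):
    d=rotm(c)@np.array([(u-c["cx"])/c["fx"],(v-c["cy"])/c["fy"],1.]); return np.array(c["origin"],float),d
def onz(c,u,v,z):
    o,d=ray(c,u,v); return o+d*(z-o[2])/d[2]
def cloud(c,dep):
    v,u=np.mgrid[:480,:640]
    p=np.stack([(u-c["cx"])/c["fx"]*dep,(v-c["cy"])/c["fy"]*dep,dep],-1)
    return p@rotm(c).T+np.array(c["origin"],float)
E
python3 - <<'E'
from h import *
print(manip.read_state())
for n in("scene","top","wrist"):
    print(n,get_calibration(n))
ims=[]
for n in("scene","top"):
    p,d=camera(n); c=get_calibration(n); np.savez(n,p=p,d=d); cv2.imwrite(f"pics/{n}.png",p[:,:,::-1])
E
```

```text
{'clock': 0.0, 'joints': array([-1.21461039e+00,  3.00480805e-01,  1.52157812e+00,  7.86348911e-06,
        1.32068055e+00, -6.66006268e-02]), 'qd': array([-0.00238708,  0.00090057, -0.00029925,  0.00046845, -0.00013163,
       -0.00122881]), 'effort': array([-3.07143000e-04, -5.31807518e+01, -3.52734876e+01,  7.08905468e-02,
        2.45118613e-02, -8.67031895e-05]), 'eef_pos': array([ 225.57597053, -501.33141051,  204.88225531]), 'eef_rot': array([-3.14044888e+00, -8.39220950e-05,  4.22784562e-01]), 'wrist_force': array([-0.30729719,  0.15492362,  0.46587821]), 'moment': array([ 0.00442174,  0.02502443, -0.04727686]), 'finger_force': 0.0, 'finger_gap': 93.92050748476152}
scene {'fx': 602.5198233886613, 'fy': 602.5198233886613, 'cx': 319.15954171248023, 'cy': 237.09641260688056, 'origin': array([-521.36573669, -900.25755366,  701.26449051]), 'attitude': array([-1.9889    , -0.01951634, -0.93691667])}
top {'fx': 620.3385231049153, 'fy': 620.3385231049153, 'cx': 313.9922315050312, 'cy': 238.53433699583636, 'origin': array([   8.53884997,  -13.32436958, 1766.83634599]), 'attitude': array([-2.78905528e+00,  2.65899081e-04, -1.71601643e+00])}
wrist {'fx': 412.50151343145245, 'fy': 412.50151343145245, 'cx': 321.3872271740664, 'cy': 239.8951284359709, 'origin': array([ 300.12501526, -467.48940721,  383.45637193]), 'attitude': array([ 2.85698254e+00, -2.84830877e-04, -1.14805758e+00])}
```

View pics/top.png

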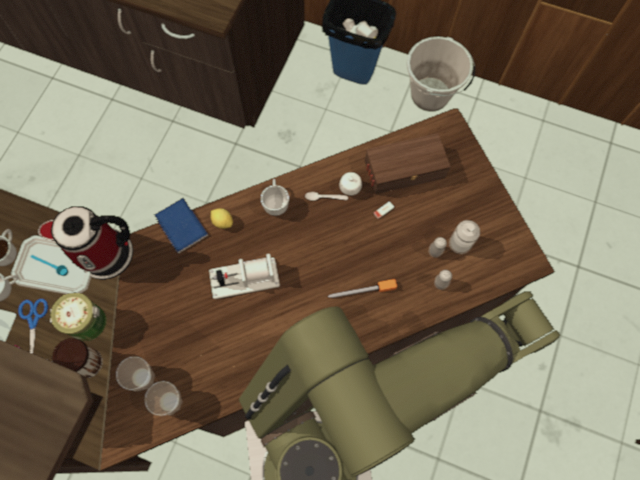

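View pics/scene.png

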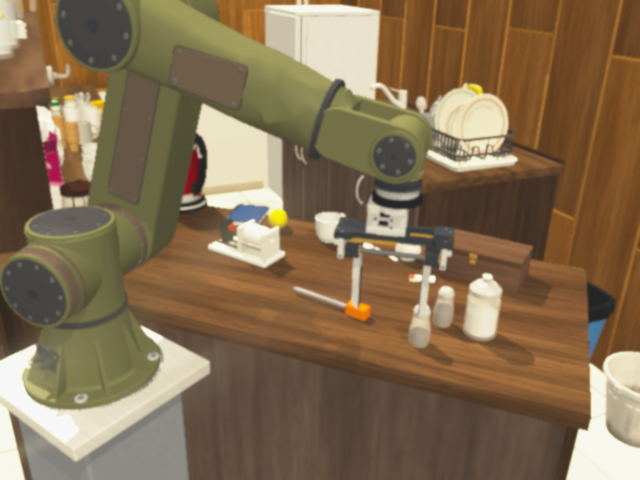

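Top view: orange handle at about (388,286), nose at (330,296), and the white holder spanning (210–280, 257–297) with the pad at its left end. Next I measure these.

```bash
python3 - <<'E'
from h import *
z=np.load("top.npz"); p,d=z["p"],z["d"]; c=get_calibration("top")
X=cloud(c,d); r,g,b=[p[...,i].astype(int) for i in range(3)]
def pr(n,m):
    q=X[m&(d>0)]; print(n,m.sum(),"med",np.median(q,0).round(1),"min",q.min(0).round(),"max",q.max(0).round())
v,u=np.mgrid[:480,:640]
o=(r>180)&(g<150)&(b<90)&(abs(u-385)<40)&(abs(v-286)<25)
pr("orange",o); print(onz(c,u[o].mean(),v[o].mean(),22))
print("rect",cv2.minAreaRect(np.argwhere(o)[:,::-1].astype(np.float32)))
s=(abs(u-350)<28)&(abs(v-291)<12)&(abs(r-b)<35)&(r>90)&~o; pr("rod",s)
q=X[s][:,:2]; pc=X[o][:,:2].mean(0); print("handle->rod dir",q.mean(0)-pc, cv2.fitLine(q.astype(np.float32),2,0,.01,.01).ravel())
n=onz(c,330,296,13);print("nose",n)
h=(abs(u-245)<45)&(abs(v-278)<35)&(r>120)&(abs(r-b)<60)
for lo,hi in((5,30),(60,100)): pr(f"holder{lo}",h&(X[...,2]>lo)&(X[...,2]<hi))
m=h&(X[...,2]>3)&(X[...,2]<100)
rc=cv2.minAreaRect(X[m][:,:2].astype(np.float32));print(rc, cv2.boxPoints(rc))
red=(abs(u-230)<30)&(abs(v-278)<30)&(r>120)&(g<80)&(b<80); pr("red",red)
# wood height check
print(np.median(X[250:270,330:360,2]), "pixel table")
E
```

```text
orange 131 med [ 470.9 -295.    26.1] min [ 459. -319.   14.] max [ 485. -272.   38.]
[ 472.11874773 -295.91375262   22.        ]
rect ((387.0577087402344, 284.2884521484375), (8.040761947631836, 16.081523895263672), 78.69007110595703)
rod 223 med [ 467.1 -197.6   15.7] min [ 461. -267.   -9.] max [ 482. -121.   26.]
handle->rod dir [-2.904352   99.00555628] [ 4.7996387e-02 -9.9884748e-01  4.6813260e+02 -1.9624721e+02]
nose [ 463.80867873 -126.56582443   13.        ]
holder5 1070 med [535.2 141.7  14.3] min [505.  18.   5.] max [622. 218.  29.]
holder60 615 med [553.1  77.2  83.4] min [523.  29.  60.] max [594. 199.  98.]
((565.085205078125, 117.41595458984375), (110.8668441772461, 199.27316284179688), 3.483266592025757) [[503.70053  213.5005  ]
 [515.80786   14.59547 ]
 [626.46985   21.331406]
 [614.36255  220.23643 ]]
red 7 med [550.8 163.   73.3] min [546. 161.  20.] max [566. 166.  83.]
-0.016703935570149042 pixel table
```

{"fn": "jog_arm", "kwargs": {
  "plan": [0.03, 0.025, 0, 0, 0, 8.5, 0.06, 0.05, 0, 0, 0, 17, 0.09, 0.075, 0, 0, 0, 25.5, 0.12, 0.1, 0, 0, 0, 34, 0.15, 0.125, -0.01, 0, 0, 42.5, 0.18, 0.15, -0.02, 0, 0, 51, 0.21, 0.175, -0.03, 0, 0, 59.5, 0.245, 0.205, -0.05, 0, 0, 68.4, 0.245, 0.205, -0.05, 0, 0, 68.4, 0.245, 0.205, -0.05, 0, 0, 68.4, 0.245, 0.205, -0.05, 0, 0, 68.4],
  "claw": 0.07
}}

```text
clock: 1.2
eef_pos: [470.2, -297.2, 155.8]
eef_rot: [3.141, 0.0, 1.615]
wrist_force: [0.0, 0.5, -0.8]
finger_gap: 70.0
finger_force: 0.0
```

```bash
python3 - <<'E'
from h import *
s=manip.read_state();print(s["clock"],s["eef_pos"],s["eef_rot"],s["wrist_force"])
c=get_calibration("wrist");print(c["origin"],rotm(c)[:,2])
p,d=camera("wrist");np.savez("w1",p=p,d=d,o=c["origin"],a=c["attitude"]);cv2.imwrite("pics/w1.png",p[:,:,::-1])
E
```

```text
1.2 [ 470.23643073 -297.22237558  155.76999906] [3.14143508e+00 3.19527363e-04 1.61466847e+00] [ 0.00534324  0.51876199 -0.8208713 ]
[ 465.96999965 -214.65646037  334.31732358] [ 0.01390338 -0.28269343 -0.95910955]
```

View pics/w1.png

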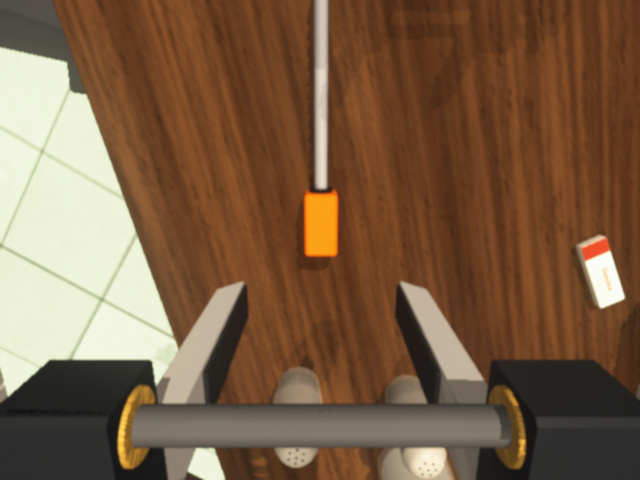

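Wrist view: the handle is centred at about (321,224) and the rod runs straight up, lined up with the tool. Measuring both now.

```bash
python3 - <<'E'
from h import *
z=np.load("w1.npz");p=z["p"];c=get_calibration("wrist");c["origin"],c["attitude"]=z["o"],z["a"]
r,g,b=[p[...,i].astype(int) for i in range(3)]
v,u=np.mgrid[:480,:640]
o=(r>200)&(g>90)&(g<190)&(b<80)&(abs(u-321)<30)&(abs(v-224)<45)
x0,x1=np.percentile(u[o],[.5,99.5]);y0,y1=np.percentile(v[o],[.5,99.5]);print(x0,x1,y0,y1)
P=onz(c,(x0+x1)/2,y0,26);Q=onz(c,(x0+x1)/2,y1,26);W=onz(c,x1,y0+20,26)-onz(c,x0,y0+20,26);print(P,Q,np.linalg.norm(P-Q),np.linalg.norm(W))
X=cloud(c,z["d"]);print("z",np.median(X[o],0))
pts=[]
for row in range(5,180,5):
    m=np.where((abs(np.arange(640)-321)<14)&(abs(r[row]-b[row])<40)&(r[row]>90))[0]
    if len(m)>4: pts.append(onz(c,m.mean(),row,17)[:2])
pts=np.array(pts);l=cv2.fitLine(pts.astype(np.float32),2,0,.01,.01).ravel();print(l,len(pts),"at y=-290 x=",l[2]+l[0]/l[1]*(-290-l[3]))
E
```

```text
305.0 337.0 193.0 255.0
[ 468.53356247 -268.7131805    26.        ] [ 470.67786145 -317.94008594   26.        ] 49.27358560050279 24.466778062993615
z [ 469.42938949 -292.67566758   25.14975655]
[ 4.2476941e-02 -9.9909747e-01  4.6494666e+02 -1.9624054e+02] 35 at y=-290 x= 468.93286
```

{"fn": "jog_arm", "kwargs": {
  "plan": [-0.001, 0.004, -0.035, 0, 0, 0, -0.001, 0.004, -0.07, 0, 0, 0, -0.001, 0.004, -0.105, 0, 0, 0, -0.001, 0.004, -0.135, 0, 0, 0, -0.001, 0.004, -0.148, 0, 0, 0, -0.001, 0.004, -0.152, 0, 0, 0, -0.001, 0.004, -0.152, 0, 0, 0]
}}

```text
clock: 1.95
eef_pos: [469.8, -293.2, 4.3]
eef_rot: [3.141, 0.001, 1.616]
wrist_force: [-0.1, 1.2, -0.1]
finger_gap: 70.0
finger_force: 0.0
```

{"fn": "jog_arm", "kwargs": {
  "plan": [0, 0, 0, 0, 0, 0, 0, 0, 0, 0, 0, 0, 0, 0, 0, 0, 0, 0, 0, 0, 0, 0, 0, 0, 0, 0, 0, 0, 0, 0, 0, 0, 0, 0, 0, 0, 0, 0, 0, 0, 0, 0, 0, 0, 0, 0, 0, 0],
  "claw": 0.015,
  "force": 40
}}

```text
clock: 2.75
eef_pos: [469.7, -292.6, 3.5]
eef_rot: [3.142, 0.0, 1.617]
wrist_force: [-0.9, 0.7, 1.5]
finger_gap: 25.7
finger_force: 40.0
```

{"fn": "jog_arm", "kwargs": {
  "plan": [0, 0, 0.02, 0, 0, 0, 0, 0, 0.06, 0, 0, 0, 0, 0, 0.1, 0, 0, 0, 0, 0, 0.15, 0, 0, 0, 0, 0.02, 0.19, 0, 0, 0, 0, 0.06, 0.2, 0, 0, 0, 0, 0.1, 0.2, 0, 0, 0, 0, 0.14, 0.2, 0, 0, 0, 0.005, 0.18, 0.2, 0, 0, 0, 0.01, 0.22, 0.2, 0, 0, 0, 0.015, 0.26, 0.2, 0, 0, 0, 0.02, 0.3, 0.2, 0, 0, 0, 0.02, 0.34, 0.2, 0, 0, 0, 0.02, 0.36, 0.2, 0, 0, 0, 0.02, 0.365, 0.2, 0, 0, 0, 0.02, 0.365, 0.2, 0, 0, 0, 0.02, 0.365, 0.2, 0, 0, 0, 0.02, 0.365, 0.2, 0, 0, 0]
}}

```text
clock: 4.55
eef_pos: [489.7, 71.4, 203.4]
eef_rot: [-3.142, 0.0, 1.615]
wrist_force: [-0.4, -0.2, -1.3]
finger_gap: 25.2
finger_force: 40.0
```

```bash
python3 - <<'E'
from h import *
s=manip.read_state();print(s["clock"],s["eef_pos"],s["eef_rot"],s["wrist_force"])
c=get_calibration("wrist");print(c["origin"],rotm(c)[:,2])
p,d=camera("wrist");np.savez("w2",p=p,d=d,o=c["origin"],a=c["attitude"],t=s["eef_pos"]);cv2.imwrite("pics/w2.png",p[:,:,::-1])
E
```

```text
4.55 [489.71914331  71.42046962 203.42715984] [-3.14152588e+00  1.09512123e-04  1.61527862e+00] [-0.37073476 -0.161839   -1.26289599]
[485.45678873 153.94298604 381.97697798] [ 0.01383794 -0.28249282 -0.9591696 ]
```

View pics/w2.png

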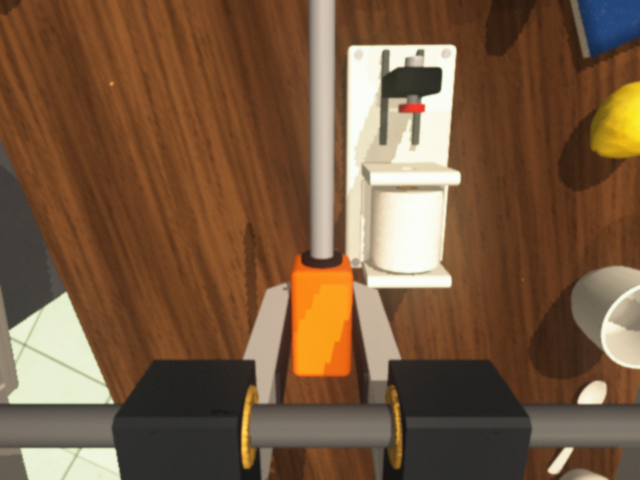

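The wrist view shows the near cheek top at about (366–450, 265–287), the far cheek at (363–460, 163–185), the red pad at (412,108) and the gripped spindle. I'll work out the geometry from these.

```bash
python3 - <<'E'
from h import *
z=np.load("w2.npz");p=z["p"];d=z["d"];c=get_calibration("wrist");c["origin"],c["attitude"]=z["o"],z["a"];t=z["t"]
X=cloud(c,d);v,u=np.mgrid[:480,:640]
r,g,b=[p[...,i].astype(int) for i in range(3)]
roi=(u>350)&(u<470)&(v>30)&(v<300)
cs=[]
for n,(a,e) in dict(far=(150,200),near=(250,300)).items():
    m=roi&(v>a)&(v<e)&(X[...,2]>80)&(X[...,2]<94)&(b>150)
    # project on z=87 plane
    q=np.array([onz(c,x,y,87)[:2] for x,y in zip(u[m],v[m])],np.float32)
    rc=cv2.minAreaRect(q);print(n,m.sum(),np.median(X[m],0),rc);cs.append(np.array(rc[0]))
dv=cs[0]-cs[1];print("dir",dv,np.linalg.norm(dv),"x/y",dv[0]/dv[1])
# base outline
m=(u>335)&(u<470)&(v>30)&(v<300)&(b>140)&(X[...,2]>-10)
m=cv2.morphologyEx(m.astype(np.uint8),cv2.MORPH_OPEN,np.ones((3,3)))>0
zb=X[...,2][m&(v<150)];print("base z",np.median(zb))
for row in range(60,155,15):
    w=np.where(m[row])[0];L=onz(c,w.min()-.5,row,np.median(zb));Rr=onz(c,w.max()+.5,row,np.median(zb));print(row,L[:2].round(1),Rr[:2].round(1),((L+Rr)/2)[:2].round(1))
red=roi&(r>150)&(g<70)&(b<70);print("red",np.median(X[red],0),onz(c,u[red].mean(),v[red].mean(),70))
# rod
rows=[]
for row in range(5,250,5):
    k=np.where((abs(np.arange(640)-321)<22)&(abs(r[row]-b[row])<30)&(r[row]>60))[0]
    if len(k)>10: rows.append((*onz(c,(k.min()+k.max())/2,row,t[2]+9.5)[:2],len(k),np.median(d[row,k])))
rows=np.array(rows);l=cv2.fitLine(rows[:,:2].astype(np.float32),2,0,.01,.01).ravel();print("rod",l,"at tcp y:",l[2]+l[0]/l[1]*(t[1]-l[3])-t[0],rows[0],rows[-1])
for row in (10,60,120,180,240):
    w=X[row,314:330];print(row,(w[:,2].max()-5-t[2]).round(2),w[8,1].round(1))
o=(r>200)&(g>60)&(g<190)&(b<80)&(abs(u-321)<40)&(v>240)&(v<380);y0=v[o].min();print("handle front",y0,onz(c,321,y0,t[2]+22.5)-t)
E
```

```text
far 1662 [554.17342467 114.59126645  85.46339663] ((554.3949584960938, 110.92615509033203), (63.99286651611328, 20.16057777404785), 2.5342447757720947)
near 2024 [557.12833103  41.45131661  85.69403379] ((557.6610717773438, 47.151641845703125), (64.2684097290039, 28.367572784423828), 2.511279344558716)
dir [-3.26611328 63.77451324] 63.85809295269712 x/y -0.05121345683536161
base z 13.253722965060916
60 [505.4 201. ] [593.8 205. ] [549.6 203. ]
75 [506.2 189.5] [594.5 193.4] [550.3 191.5]
90 [506.9 177.7] [595.2 181.7] [551.1 179.7]
105 [506.8 165.7] [596.  169.7] [551.4 167.7]
120 [507.6 153.5] [596.8 157.5] [552.2 155.5]
135 [508.3 141. ] [597.6 145. ] [552.9 143. ]
150 [509.1 128.3] [597.5 132.2] [553.3 130.3]
red [551.50863533 164.04051422  70.52333812] [551.61039663 164.0844642   70.        ]
rod [ 4.2176086e-02 -9.9911022e-01  4.8542993e+02  1.5609999e+02] at tcp y: -0.7145801196616617 [483.7781306  193.65079605  21.         147.92762756] [487.04003755 115.0232162   11.         169.6292572 ]
10 173.55 191.1
60 9.73 174.5
120 10.67 153.3
180 9.61 130.3
240 9.6 105.2
handle front 255 [-1.88661243 30.28359759 22.5       ]
```

{"fn": "jog_arm", "kwargs": {
  "plan": [0.005, -0.02, 0, 0, 0, 0, 0.015, -0.06, 0, 0, 0, 0.1, 0.03, -0.1, 0, 0, 0, 0.2, 0.045, -0.14, 0, 0, 0, 0.3, 0.06, -0.18, 0, 0, 0, 0.3, 0.075, -0.215, 0, 0, 0, 0.3, 0.0785, -0.235, -0.01, 0, 0, 0.3, 0.0785, -0.236, -0.04, 0, 0, 0.3, 0.0785, -0.236, -0.08, 0, 0, 0.3, 0.0785, -0.236, -0.12, 0, 0, 0.3, 0.0785, -0.236, -0.145, 0, 0, 0.3, 0.0785, -0.236, -0.151, 0, 0, 0.3, 0.0785, -0.236, -0.151, 0, 0, 0.3, 0.0785, -0.236, -0.151, 0, 0, 0.3, 0.0785, -0.236, -0.151, 0, 0, 0.3]
}}

```text
clock: 6.1
eef_pos: [568.9, -163.9, 54.1]
eef_rot: [3.139, 0.001, 1.622]
wrist_force: [0.1, 0.2, -1.3]
finger_gap: 25.5
finger_force: 40.0
```

```bash
python3 - <<'E'
from h import *
s=manip.read_state();print(s["clock"],s["eef_pos"],s["eef_rot"],s["wrist_force"],s["moment"])
p,d=camera("scene");cv2.imwrite("pics/s3.png",cv2.resize(p[170:320,180:380,::-1],None,fx=4,fy=4,interpolation=cv2.INTER_CUBIC))
E
```

```text
6.1 [ 568.91606599 -163.92475475   54.14204492] [3.13922209e+00 9.66653939e-04 1.62173115e+00] [ 0.1321307   0.20525115 -1.30406567] [-0.01760571 -0.17686059  0.053087  ]
```

View pics/s3.png

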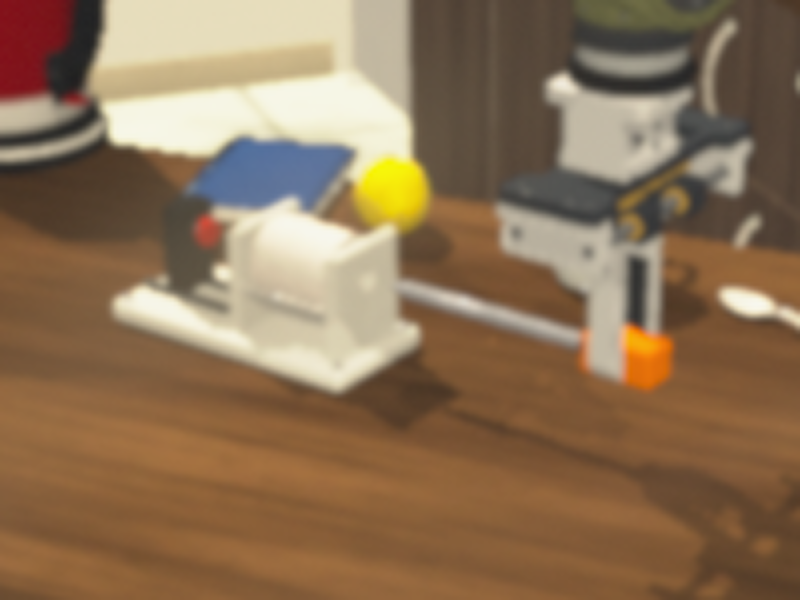

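The crop shows the nose at about (400,286), just in front of the near cheek, with the hole at about (367,283). I'll check that against a projection.

{"fn": "jog_arm", "kwargs": {
  "plan": [0, 0, 0, 0, 0, 0, 0, 0, 0, 0, 0, 0, 0, 0, 0, 0, 0, 0]
}}

```text
clock: 6.45
eef_pos: [568.3, -163.6, 52.7]
eef_rot: [3.141, 0.0, 1.622]
wrist_force: [-0.6, -0.1, -0.3]
finger_gap: 25.5
finger_force: 40.0
```

```bash
python3 - <<'E'
from h import *
for i in range(2):
    s=manip.read_state();print(s["clock"],s["eef_pos"],s["eef_rot"],s["joints"])
    p,d=camera("wrist")
c=get_calibration("scene");M=rotm(c)
for n,P in dict(nose=(559,12,63.5),hole=(558.1,32,62),handlefront=(567,-139,63.5)).items():
    q=M.T@(np.array(P)-c["origin"]);x=q[:2]/q[2]*c["fx"]+[c["cx"],c["cy"]];print(n,(x-[180,170])*4)
c=get_calibration("wrist");t=s["eef_pos"];print(c["origin"],t)
r,g,b=[p[...,i].astype(int) for i in range(3)];X=cloud(c,d);rows=[]
for row in range(5,250,5):
    k=np.where((abs(np.arange(640)-321)<22)&(abs(r[row]-b[row])<30)&(r[row]>60))[0]
    if len(k)>10: rows.append(onz(c,(k.min()+k.max())/2,row,t[2]+9.5)[:2])
rows=np.array(rows);l=cv2.fitLine(rows.astype(np.float32),2,0,.01,.01).ravel()
print("slope",l[0]/l[1],"x at y=30:",l[2]+l[0]/l[1]*(30-l[3]),len(rows))
for row in (60,120,180,240): print((X[row,318:326,2].max()-5).round(2),X[row,322,1].round(1))
E
```

```text
6.45 [ 568.25609578 -163.56810074   52.67056334] [3.14128597e+00 1.39714129e-04 1.62188548e+00] [-3.42194720e-01  5.52974375e-01  1.54061416e+00 -1.32966039e-05
  1.04766731e+00 -3.93277254e-01]
6.5 [ 568.19114203 -163.55873538   52.57703963] [3.14149434e+00 6.94130797e-05 1.62190989e+00] [-3.42209864e-01  5.53090990e-01  1.54068140e+00 -3.05117181e-05
  1.04770286e+00 -3.93308189e-01]
nose [389.06439274 281.15130533]
hole [364.41675898 275.74059249]
handlefront [587.38663182 340.63654388]
[563.34388589 -81.06252118 231.07436901] [ 568.19114203 -163.55873538   52.57703963]
slope -0.06157948 x at y=30: 556.6598 49
61.55 -60.3
62.07 -81.7
61.98 -104.7
61.63 -129.7
```

```bash
cat >> h.py <<'E'
def rod(c,p,d,zr,t):
    X=cloud(c,d); rows=[]
    for row in range(4,246,3):
        m=np.abs(X[row,:,2]-zr)<12
        m&=np.abs(np.arange(640)-321)<25
        k=np.where(m)[0]
        if len(k)>15: rows.append((*onz(c,(k.min()+k.max())/2,row,zr)[:2],len(k)))
    rows=np.array(rows);l=cv2.fitLine(rows[:,:2].astype(np.float32),cv2.DIST_HUBER,0,.01,.01).ravel();k=l[0]/l[1]
    print("rod slope",k,"x-tx at y=ty",l[2]+k*(t[1]-l[3])-t[0],len(rows),rows[::12].round(1).tolist()); return l
E
python3 - <<'E'
from h import *
z=np.load("w2.npz");c=get_calibration("wrist");c["origin"],c["attitude"]=z["o"],z["a"];rod(c,z["p"],z["d"],z["t"][2]+9.5,z["t"])
t=manip.read_state()["eef_pos"];c=get_calibration("wrist");p,d=camera("wrist");l=rod(c,p,d,t[2]+9.5,t);print("x at 30:",l[2]+l[0]/l[1]*(30-l[3]),t)
np.savez("w4",p=p,d=d,o=c["origin"],a=c["attitude"],t=t)
g=p[30:250:10,296:346].astype(int).sum(2);gr=np.diff(g,axis=1);print([(int(a.argmax())+296,int(a.argmin())+296) for a in gr])
E
```

```text
rod slope -0.04450068 x-tx at y=ty -0.31856663572830257 81 [[483.8, 194.0, 27.0], [484.5, 182.0, 26.0], [485.0, 169.4, 25.0], [485.6, 156.3, 26.0], [486.0, 142.5, 25.0], [486.9, 128.1, 24.0], [487.6, 112.9, 24.0]]
rod slope -0.0521814 x-tx at y=ty -0.27179106758524085 81 [[561.4, -41.0, 27.0], [562.2, -53.0, 26.0], [562.8, -65.5, 26.0], [563.5, -78.7, 26.0], [564.0, -92.5, 25.0], [564.8, -106.9, 23.0], [565.7, -122.1, 23.0]]
x at 30: 557.79974 [ 568.17065989 -163.53928691   52.50565221]
[(308, 334), (308, 334), (308, 334), (310, 334), (309, 334), (309, 334), (310, 334), (309, 334), (309, 333), (310, 333), (310, 333), (310, 333), (310, 333), (310, 333), (311, 333), (311, 333), (310, 333), (310, 332), (310, 333), (311, 333), (310, 332), (310, 332)]
```

{"fn": "jog_arm", "kwargs": {
  "plan": [0.0, 0.004, 0, 0, 0, 0, -0.0001, 0.008, 0, 0, 0, 0, -0.0003, 0.012, 0, 0, 0, 0, -0.0005, 0.016, 0, 0, 0, 0, -0.0007, 0.02, 0, 0, 0, 0, -0.0009, 0.024, 0, 0, 0, 0, -0.001, 0.027, 0, 0, 0, 0, -0.001, 0.027, 0, 0, 0, 0, -0.001, 0.027, 0, 0, 0, 0, -0.001, 0.027, 0, 0, 0, 0]
}}

```text
clock: 7.6
eef_pos: [567.2, -136.7, 52.4]
eef_rot: [3.142, 0.0, 1.622]
wrist_force: [-0.9, 0.8, -1.8]
finger_gap: 25.7
finger_force: 40.0
```

{"fn": "jog_arm", "kwargs": {
  "plan": [-0.0002, 0.003, 0, 0, 0, 0, -0.0003, 0.006, 0, 0, 0, 0, -0.0005, 0.009, 0, 0, 0, 0, -0.0006, 0.012, 0, 0, 0, 0, -0.0006, 0.012, 0, 0, 0, 0, -0.0006, 0.012, 0, 0, 0, 0]
}}

```text
clock: 8.2
eef_pos: [566.6, -124.5, 52.5]
eef_rot: [-3.142, 0.0, 1.622]
wrist_force: [-0.6, 0.7, -1.7]
finger_gap: 25.5
finger_force: 40.0
```

```bash
python3 - <<'E'
from h import *
s=manip.read_state();print(s["eef_pos"],s["wrist_force"],s["moment"])
p,d=camera("scene");cv2.imwrite("pics/s5.png",cv2.resize(p[200:280,200:340,::-1],None,fx=5,fy=5,interpolation=cv2.INTER_CUBIC))
E
```

```text
[ 566.58438251 -124.45948025   52.46750367] [-0.61022619  0.70629892 -1.69293711] [-0.01556164 -0.1209262   0.02565061]
```

View pics/s5.png

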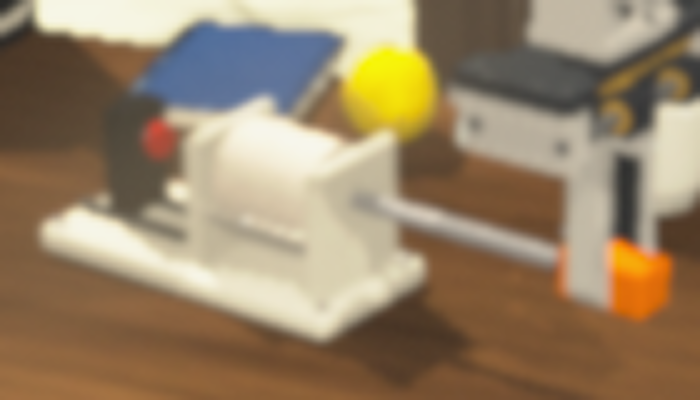

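The rod enters the near cheek's hole at about (362,198) with no side force. I continue.

{"fn": "jog_arm", "kwargs": {
  "plan": [-0.0002, 0.004, 0, 0, 0, 0, -0.0004, 0.008, 0, 0, 0, 0, -0.0006, 0.012, 0, 0, 0, 0, -0.0008, 0.016, 0, 0, 0, 0, -0.001, 0.02, 0, 0, 0, 0, -0.001, 0.02, 0, 0, 0, 0, -0.001, 0.02, 0, 0, 0, 0]
}}

```text
clock: 8.95
eef_pos: [565.6, -104.5, 52.5]
eef_rot: [3.142, 0.0, 1.622]
wrist_force: [-0.6, -0.0, -1.9]
finger_gap: 25.6
finger_force: 40.0
```

{"fn": "jog_arm", "kwargs": {
  "plan": [-0.0002, 0.004, 0, 0, 0, 0, -0.0004, 0.008, 0, 0, 0, 0, -0.0006, 0.012, 0, 0, 0, 0, -0.0008, 0.016, 0, 0, 0, 0, -0.001, 0.02, 0, 0, 0, 0, -0.001, 0.02, 0, 0, 0, 0, -0.001, 0.02, 0, 0, 0, 0]
}}

```text
clock: 9.65
eef_pos: [564.6, -84.5, 52.5]
eef_rot: [3.142, 0.0, 1.622]
wrist_force: [0.0, -0.1, -0.8]
finger_gap: 25.9
finger_force: 40.0
```

{"fn": "jog_arm", "kwargs": {
  "plan": [-0.0002, 0.004, 0, 0, 0, 0, -0.0004, 0.008, 0, 0, 0, 0, -0.0006, 0.012, 0, 0, 0, 0, -0.0008, 0.015, 0, 0, 0, 0, -0.0009, 0.018, 0, 0, 0, 0, -0.001, 0.02, 0, 0, 0, 0, -0.0011, 0.022, 0, 0, 0, 0, -0.0012, 0.024, 0, 0, 0, 0, -0.0012, 0.024, 0, 0, 0, 0, -0.0012, 0.024, 0, 0, 0, 0]
}}

```text
clock: 10.65
eef_pos: [563.4, -60.6, 52.5]
eef_rot: [3.142, 0.0, 1.622]
wrist_force: [-0.3, -0.3, -1.0]
finger_gap: 25.4
finger_force: 40.0
```

{"fn": "jog_arm", "kwargs": {
  "plan": [-0.0001, 0.002, 0, 0, 0, 0, -0.0002, 0.004, 0, 0, 0, 0, -0.0003, 0.006, 0, 0, 0, 0, -0.0004, 0.008, 0, 0, 0, 0, -0.0005, 0.01, 0, 0, 0, 0, -0.0006, 0.012, 0, 0, 0, 0, -0.0006, 0.012, 0, 0, 0, 0, -0.0006, 0.012, 0, 0, 0, 0]
}}

```text
clock: 11.45
eef_pos: [562.8, -48.5, 52.5]
eef_rot: [3.142, 0.0, 1.622]
wrist_force: [0.2, -0.3, -0.8]
finger_gap: 26.0
finger_force: 40.0
```

```bash
python3 - <<'E'
from h import *
s=manip.read_state();print(s["eef_pos"],s["wrist_force"],s["moment"])
p,d=camera("scene");cv2.imwrite("pics/s6.png",cv2.resize(p[200:280,200:340,::-1],None,fx=5,fy=5,interpolation=cv2.INTER_CUBIC))
E
```

```text
[562.79112821 -48.51663952  52.47433568] [ 0.19792993 -0.34581627 -0.77235748] [-0.06101988 -0.1113554  -0.00691556]
```

View pics/s6.png

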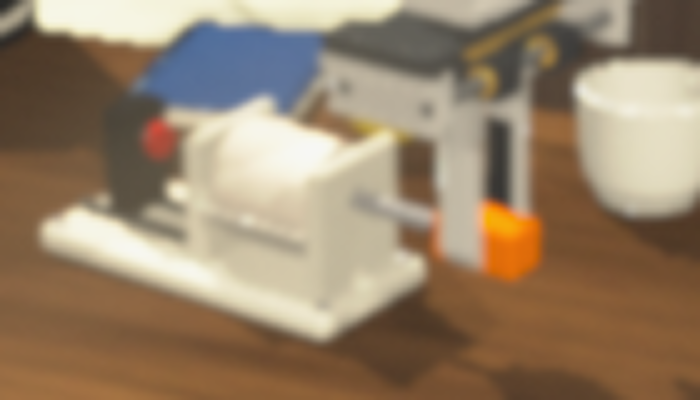

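The rod is still in line through the near hole, the roll is in its trough, and the tip is just at the far cheek. The pad is about 35 mm ahead, so I continue gently.

{"fn": "jog_arm", "kwargs": {
  "plan": [-0.0001, 0.002, 0, 0, 0, 0, -0.0002, 0.004, 0, 0, 0, 0, -0.0003, 0.006, 0, 0, 0, 0, -0.0004, 0.008, 0, 0, 0, 0, -0.0005, 0.01, 0, 0, 0, 0, -0.0006, 0.012, 0, 0, 0, 0, -0.0006, 0.012, 0, 0, 0, 0, -0.0006, 0.012, 0, 0, 0, 0]
}}

```text
clock: 12.3
eef_pos: [562.2, -36.5, 52.5]
eef_rot: [3.142, 0.0, 1.622]
wrist_force: [-0.8, 0.4, -1.3]
finger_gap: 25.7
finger_force: 40.0
```

{"fn": "jog_arm", "kwargs": {
  "plan": [-0.0001, 0.002, 0, 0, 0, 0, -0.0002, 0.004, 0, 0, 0, 0, -0.0003, 0.006, 0, 0, 0, 0, -0.0004, 0.008, 0, 0, 0, 0, -0.0005, 0.01, 0, 0, 0, 0, -0.0005, 0.01, 0, 0, 0, 0, -0.0005, 0.01, 0, 0, 0, 0]
}}

```text
clock: 13.0
eef_pos: [561.7, -26.5, 52.4]
eef_rot: [-3.142, 0.0, 1.622]
wrist_force: [-0.6, -1.0, -1.0]
finger_gap: 25.5
finger_force: 40.0
```

```bash
python3 - <<'E'
from h import *
s=manip.read_state();print(s["eef_pos"],s["wrist_force"],s["moment"])
p,d=camera("scene");cv2.imwrite("pics/s7.png",cv2.resize(p[200:280,200:340,::-1],None,fx=5,fy=5,interpolation=cv2.INTER_CUBIC))
E
```

```text
[561.66666755 -26.53839304  52.44367973] [-0.58592826 -0.96163918 -0.97919635] [-0.02140512 -0.06068751  0.01654145]
```

View pics/s7.png

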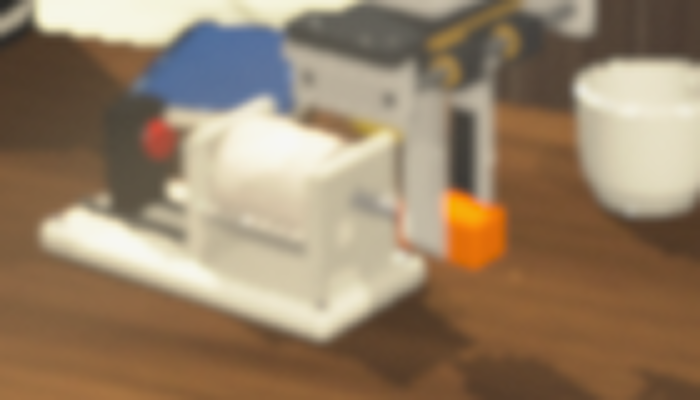

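The pad is untouched and the tip is about 10 mm short of it. From here I go in fine steps.

{"fn": "jog_arm", "kwargs": {
  "plan": [0, 0.001, 0, 0, 0, 0, -0.0001, 0.002, 0, 0, 0, 0, -0.0001, 0.003, 0, 0, 0, 0, -0.0002, 0.004, 0, 0, 0, 0, -0.0002, 0.005, 0, 0, 0, 0, -0.0003, 0.006, 0, 0, 0, 0, -0.0003, 0.007, 0, 0, 0, 0, -0.0003, 0.007, 0, 0, 0, 0]
}}

```text
clock: 13.85
eef_pos: [561.4, -19.4, 52.4]
eef_rot: [-3.142, -0.0, 1.622]
wrist_force: [0.6, -0.6, -1.1]
finger_gap: 25.8
finger_force: 40.0
```

{"fn": "jog_arm", "kwargs": {
  "plan": [0, 0.001, 0, 0, 0, 0, -0.0001, 0.002, 0, 0, 0, 0, -0.0001, 0.003, 0, 0, 0, 0, -0.0001, 0.003, 0, 0, 0, 0]
}}

```text
clock: 14.25
eef_pos: [561.3, -16.4, 52.5]
eef_rot: [3.142, 0.0, 1.622]
wrist_force: [-0.8, -0.3, -1.0]
finger_gap: 25.6
finger_force: 40.0
```

{"fn": "jog_arm", "kwargs": {
  "plan": [0, 0.001, 0, 0, 0, 0, -0.0001, 0.002, 0, 0, 0, 0, -0.0001, 0.002, 0, 0, 0, 0]
}}

```text
clock: 14.55
eef_pos: [561.1, -14.4, 52.5]
eef_rot: [-3.142, -0.0, 1.622]
wrist_force: [-0.5, 0.7, -1.3]
finger_gap: 26.0
finger_force: 40.0
```

{"fn": "jog_arm", "kwargs": {
  "plan": [0, 0.001, 0, 0, 0, 0, -0.0001, 0.002, 0, 0, 0, 0, -0.0001, 0.002, 0, 0, 0, 0]
}}

```text
clock: 14.85
eef_pos: [561.1, -12.4, 52.4]
eef_rot: [-3.142, -0.0, 1.622]
wrist_force: [0.1, -0.1, -2.4]
finger_gap: 25.9
finger_force: 40.0
```

{"fn": "jog_arm", "kwargs": {
  "plan": [0, 0.001, 0, 0, 0, 0, -0.0001, 0.002, 0, 0, 0, 0, -0.0001, 0.002, 0, 0, 0, 0]
}}

```text
clock: 15.15
eef_pos: [561.1, -11.1, 52.6]
eef_rot: [3.141, 0.001, 1.622]
wrist_force: [-0.6, -6.0, -1.3]
finger_gap: 25.9
finger_force: 40.0
```

Contact: 6 N on the pad. I push the 5 mm stroke in 1 mm steps.

{"fn": "jog_arm", "kwargs": {
  "plan": [0, 0.0005, 0, 0, 0, 0, 0, 0.001, 0, 0, 0, 0, 0, 0.0015, 0, 0, 0, 0, -0.0001, 0.002, 0, 0, 0, 0, -0.0001, 0.002, 0, 0, 0, 0]
}}

```text
clock: 15.65
eef_pos: [561.0, -9.2, 52.5]
eef_rot: [3.141, 0.001, 1.622]
wrist_force: [-0.5, -6.2, -1.2]
finger_gap: 25.5
finger_force: 40.0
```

{"fn": "jog_arm", "kwargs": {
  "plan": [0, 0.0005, 0, 0, 0, 0, 0, 0.001, 0, 0, 0, 0, 0, 0.001, 0, 0, 0, 0]
}}

```text
clock: 15.95
eef_pos: [560.9, -8.2, 52.5]
eef_rot: [3.141, 0.001, 1.622]
wrist_force: [0.5, -5.5, -1.1]
finger_gap: 26.1
finger_force: 40.0
```

{"fn": "jog_arm", "kwargs": {
  "plan": [0, 0.0005, 0, 0, 0, 0, 0, 0.001, 0, 0, 0, 0, 0, 0.001, 0, 0, 0, 0]
}}

```text
clock: 16.25
eef_pos: [561.0, -7.2, 52.5]
eef_rot: [3.141, 0.001, 1.622]
wrist_force: [0.6, -5.8, -1.1]
finger_gap: 25.6
finger_force: 40.0
```

{"fn": "jog_arm", "kwargs": {
  "plan": [0, 0.0003, 0, 0, 0, 0, 0, 0.0006, 0, 0, 0, 0, 0, 0.0006, 0, 0, 0, 0]
}}

```text
clock: 16.55
eef_pos: [561.0, -6.8, 52.5]
eef_rot: [3.141, 0.001, 1.622]
wrist_force: [-1.2, -7.3, -1.5]
finger_gap: 25.6
finger_force: 40.0
```

{"fn": "jog_arm", "kwargs": {
  "plan": [0, 0.0003, 0, 0, 0, 0, 0, 0.0006, 0, 0, 0, 0, 0, 0.0006, 0, 0, 0, 0]
}}

```text
clock: 16.85
eef_pos: [561.0, -6.6, 52.6]
eef_rot: [3.141, 0.002, 1.622]
wrist_force: [-0.2, -9.7, -1.2]
finger_gap: 25.7
finger_force: 40.0
```

{"fn": "jog_arm", "kwargs": {
  "plan": [0, 0.0003, 0, 0, 0, 0, 0, 0.0006, 0, 0, 0, 0, 0, 0.0006, 0, 0, 0, 0, 0, 0.0006, 0, 0, 0, 0]
}}

```text
clock: 17.25
eef_pos: [561.1, -6.4, 52.6]
eef_rot: [3.141, 0.002, 1.622]
wrist_force: [0.4, -13.1, -2.0]
finger_gap: 25.5
finger_force: 40.0
```

```bash
python3 - <<'E'
from h import *
s=manip.read_state();print(s["eef_pos"],s["wrist_force"],s["moment"])
E
```

```text
[561.05698318  -6.38856921  52.60226926] [  0.42531723 -13.06901362  -1.98195965] [-2.40453586 -0.11299415  0.11148618]
```

The stop is reached: the force rises steeply after about 5 mm of travel. Now I relax, open and withdraw straight up.

{"fn": "jog_arm", "kwargs": {
  "plan": [0, -0.0005, 0, 0, 0, 0, 0, -0.001, 0, 0, 0, 0, 0, -0.001, 0, 0, 0, 0]
}}

```text
clock: 17.55
eef_pos: [561.0, -6.7, 52.6]
eef_rot: [3.141, 0.001, 1.622]
wrist_force: [-0.8, -7.7, -1.1]
finger_gap: 25.0
finger_force: 40.0
```

{"fn": "jog_arm", "kwargs": {
  "plan": [0, 0, 0, 0, 0, 0, 0, 0, 0, 0, 0, 0, 0, 0, 0, 0, 0, 0, 0, 0, 0, 0, 0, 0, 0, 0, 0, 0, 0, 0, 0, 0, 0, 0, 0, 0, 0, 0, 0, 0, 0, 0],
  "claw": 0.055
}}

```text
clock: 18.25
eef_pos: [560.9, -5.7, 52.5]
eef_rot: [-3.142, -0.0, 1.622]
wrist_force: [0.2, -0.3, 0.3]
finger_gap: 55.2
finger_force: 0.0
```

{"fn": "jog_arm", "kwargs": {
  "plan": [0, 0, 0.02, 0, 0, 0, 0, 0, 0.05, 0, 0, 0, 0, 0, 0.09, 0, 0, 0, 0, 0, 0.13, 0, 0, 0, 0, 0, 0.15, 0, 0, 0, 0, 0, 0.15, 0, 0, 0, 0, 0, 0.15, 0, 0, 0, 0, 0, 0.15, 0, 0, 0, 0, 0, 0.15, 0, 0, 0, 0, 0, 0.15, 0, 0, 0]
}}

```text
clock: 19.25
eef_pos: [560.7, -5.8, 201.6]
eef_rot: [-3.14, -0.0, 1.622]
wrist_force: [-0.9, -1.2, 0.6]
finger_gap: 55.2
finger_force: 0.0
```

```bash
python3 - <<'E'
from h import *
s=manip.read_state();print(s["clock"],s["eef_pos"],s["wrist_force"],s["finger_gap"])
p,d=camera("wrist");cv2.imwrite("pics/w8.png",p[:,:,::-1])
E
```

```text
19.25 [560.6524014   -5.75104083 201.63687401] [-0.86354941 -1.23551831  0.64282847] 55.245492675704696
```

View pics/w8.png

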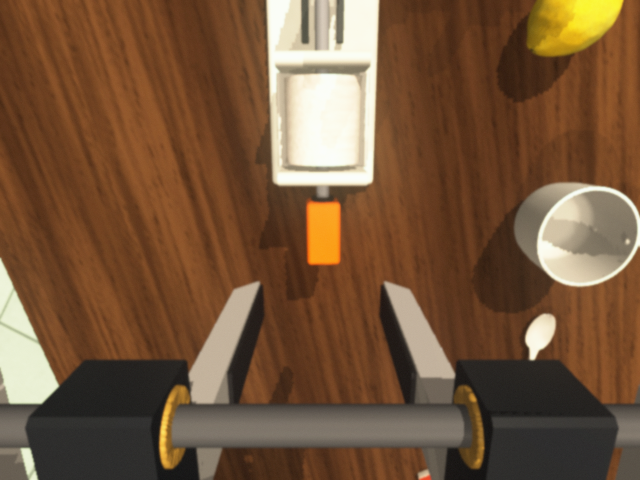

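The spindle handle at about (323,232) is in line with the holder, the rod shows past the far cheek at (321,20), the roll is in place and the gripper is clear. Handing in.

```bash
python3 -c "
from cell import manip
print(manip.sign_off())"
```

```text
the job is handed in; nothing more can be done
None
```

The spindle is threaded through both cheeks and the roll, and it pushed the brake pad about 5 mm to its stop with a peak reading of about 13 N; I then let go, withdrew the arm clear, and handed the job in at about 19 s (no verdict was returned).

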